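# Close up the paints for the night

### The arm

A 6-joint arm with a two-finger parallel gripper is mounted at the origin on a cart in front of the work surface, level with it; the furniture and walls round the work are solid. World frame = base frame: x ahead of the robot, y to its left, z up, the work surface at z = 0. Lengths are in mm, angles in rad, forces in N, time in s.
With the tool pointing down it reaches from about 350 to 775 mm from the base axis. Payload 7.3 kg.
Tool frame: the origin (TCP) lies at the very end of the fingers, on their centre line; the grasp point (between the pads) lies 19 mm behind it (bot.tcp_to_grasp is the distance from the TCP to the grasp point, in mm); z points along the fingers, y is the direction in which the jaws open and shut (so a half turn about z gives the same grasp; the last joint's range is limited). The gripper opens to 92 mm and grips with 3 to 60 N. Pads are 19 mm wide; open, the fingers measure 130 mm over their backs; the gripper's body (75 mm by 190 mm) begins 47 mm behind the grasp point.
Start: joints at [-0.146, 0.342, 1.524, -0, 1.275, -0.146], TCP at [525.019, 0.019, 226.741] pointing down, gripper open.
Joint ranges: [-2.53, 2.53], [-0.77, 2.02], [0.04, 2.7], [-1, 4.14], [0.28, 2.66], [-3.11, 3.11]. Speed limits (rad/s): [2.57, 2.57, 3.14, 3.14, 3.14, 3.14].

### API

Orientations are given as [roll, pitch, yaw] about the fixed x, y, z axes, in that order (R = Rz(yaw) Ry(pitch) Rx(roll)).
In Python, from plant import bot gives the robot as it stands. The module is installed in compiled form; this text tells all that it offers.
- The arm moves only by the tool carry_out, never from a script. Its argument "motion" is a list of rows, each a list of 5 numbers: the closure, from 0 (fully open) to 1 (shut), then the shift along the tool's x, y, z in mm, then the turn about the tool's z in degrees. In form: [[claw, dx, dy, dz, spin], ...]. A call has 1 to 10 rows; each row is the pose to reach, as a shift and turn from the pose measured when the call began, along the tool's axes at that moment; what a row does not reach only later rows make up. A row lasts 1/8 s, in which the tool goes at most 62.5 mm and 10.7 degrees, less where a joint would pass 70% of its speed; a pose out of reach is approached as far as the arm can. A call with a gripper value outside its range is refused whole. The fingers move at their own pace and stop on an object; the grip force is fixed at half the most. Time passes only in rows, so rows that repeat a pose let the fingers close. It gives the time, the measured TCP pose, the force and the opening at its end, in the units of the state.
- bot.get_obs(): the state, without advancing time (a new reading comes with each control period).
- bot.capture(name): name is "scene" or "side" or "wrist"; returns a dict with "color" (420x560x3 uint8, red, green, blue), "depth" (420x560 float32, mm along the optical axis (not along the pixel's ray), 0 where there is no reading), "K" (3x3 intrinsics, pixels), "camera_from_world" (4x4, takes a point from world to camera coordinates). Camera axes: x right, y down, z forward; pixel columns grow to the right and rows downward; lengths in mm; the calibration is good to about 2 mm. The wrist camera is an equidistant fisheye: a pixel r from the principal point sees the ray r / f radians off the axis. A picture is of the moment at which its call begins.
- bot.close_job(): hands the job in, once; it reports no verdict.
The state is a dict: "time": time; "joint_positions": joint angles; "dq": joint speeds; "tau": joint torques, N m; "tool_pos": TCP position; "tcp_rot": TCP orientation; "contact_force": force on the tool from outside, world axes, zero at the start; "moment": the same for the moment, N m; "grip_width": finger opening in mm.
Only numpy, scipy, OpenCV 4.12 (cv2) and the standard library are available. Lean on these libraries where they do the work, as an engineer would, in place of code of your own. Each camera call takes 0.05 s, during which the arm holds its last target.

### The job

Close up the paints so that they do not dry out overnight: push the open lid of the black colour box over and down until it is fully shut, and press the loose, raised lids of the teal jar and the pale orange jar that stand beside it down until they sit fully home. Only push with the fingertips: lift and carry nothing, leave the jars standing upright where they are, and do not disturb the violet jar or the other things on the table.

Things in the scene. Friction and masses are not known exactly. Their poses are not given: they have to be found in the camera images.
- paint_box: flat black tin watercolour box, 68 (x) x 165 (y) x 34 mm when shut, fixed to the table. Origin: centre of its underside. Its hinge runs along its own y axis at x = +33, z = +18 mm; the front, where the lid shuts, faces its own -x.
- paint_box_lid (a joint): angle of the colour box's lid in rad: 0 shut flat, about 1.57 upright, up to 2.09 leaning back beyond the hinge. The lid is a shallow tray 16 mm deep, 165 mm along y, reaching 65 mm from the hinge (shut, its flat outer face is the top of the box, 34 mm above the table). A stiff hinge (0.06 N m, no spring) leaves it at whatever angle it is let go, so it must be pushed all the way down; 2 to 4 N at the edge are enough.
- teal_jar: loose upright round paint jar, 58 mm in diameter, with teal paint and a black lid; one of the three jars standing near the colour box; 66 mm high when the lid is home. Origin: centre of its underside, z up.
- teal_jar_lid (a joint): how far the teal jar's lid (54 mm in diameter) stands above its home position, in m: 0 is fully home (its flat top 66 mm above the table). It slides straight down, against about 1 N of friction, and stays where it is left.
- orange_jar: loose upright round paint jar, 58 mm in diameter, with pale orange (peach) paint and a white lid; one of the three jars standing near the colour box (the small jars far back on the table are not meant); 66 mm high when the lid is home. Origin: centre of its underside, z up.
- orange_jar_lid (a joint): how far the orange jar's lid stands above its home position, in m, just as for the teal jar.
- violet_jar: loose, smaller paint jar, 50 mm in diameter and 58 mm high, with pale violet paint and a white lid that is already home: leave it alone. Origin: centre of its underside.
- tube_crimson: loose crimson paint tube lying on the table, 46 x 153 x 35 mm, long along its own y, origin at the centre of its underside: leave it alone.
- tube_green: loose green paint tube lying behind the colour box, 39 x 133 x 30 mm, long along its own y, origin at the centre of its underside: leave it alone.
- drier_bottle: loose small upright brown bottle with a black cap, 31 mm in diameter, 74 mm high, origin at the centre of its underside: leave it alone.
- eraser: loose eraser, 25 x 48 x 14 mm, white and blue, origin at the centre of its underside: leave it alone.
Not all that is in view belongs to the job. Leave any pink look-alike of the orange_jar alone.

How it is judged:
By the outcome, as a careful person would: the job done as asked, in the order asked, and still so for the second after the job is handed in, with the robot touching nothing.
It also fails if it takes over 48 s, if anything falls off the work surface, if the arm or the gripper's body presses on something with over 40 N, if the wrist force passes 120 N, or if a joint passes its speed limit or range.

## Working session

There is one attempt and no reset: what is moved stays moved. The work goes in short steps, Python scripts to look and compute and a tool call to move; the robot and the scene stay as the last step left them, time stands still between calls to the robot, and variables do not carry over. Pictures are saved under pics/ and viewed, and the job is handed in when it is done.

Besides the shell and the picture viewer there is one more tool, called as name([rows], argument=value, ...), one row to a line, values as JSON. carry_out: Moves the arm, as the interface text tells. Its arguments: {"type":"object","properties":{"motion":{"type":"array","items":{"type":"array","items":{"type":"number"}}}},"required":["motion"]}

```bash
mkdir -p pics
python3 - <<'E'
from plant import bot
import cv2,numpy as np
o=bot.get_obs(); print(o)
for n in ["scene","side","wrist"]:
    c=bot.capture(n); cv2.imwrite(f"pics/{n}0.png",cv2.cvtColor(c["color"],cv2.COLOR_RGB2BGR)); np.savez(f"{n}0.npz",**c)
    print(n,c["K"].tolist(),c["camera_from_world"].round(3).tolist(),(c["depth"]>0).mean())
E
```

```text
{'time': 0.0, 'joint_positions': array([-1.46028225e-01,  3.42705558e-01,  1.52503300e+00,  3.69918157e-05,
        1.27540981e+00, -1.45986633e-01]), 'dq': array([ 0.00016023, -0.00166497, -0.00097324, -0.00137406,  0.00119882,
       -0.00213475]), 'tau': array([ 7.61924657e-04, -4.31245601e+01, -2.44219762e+01,  7.17750052e-02,
        5.59406646e-02, -1.04314388e-04]), 'tool_pos': array([5.24583019e+02, 8.01461235e-02, 2.26048303e+02]), 'tcp_rot': array([-3.14005863e+00, -2.61304022e-04,  1.57074374e+00]), 'contact_force': array([-0.36812218,  0.21426426,  0.06494646]), 'moment': array([-0.0190387 , -0.00184326, -0.00809212]), 'grip_width': 91.78379379108515}
scene [[538.9069363698392, 0.0, 278.39499171295626], [0.0, 538.9069363698392, 217.92949723060866], [0.0, 0.0, 1.0]] [[0.823, -0.568, 0.002, -538.536], [-0.418, -0.608, -0.675, 70.036], [0.384, 0.555, -0.738, 1349.611], [0.0, 0.0, 0.0, 1.0]] 0.9959608843537415
side [[443.9895681015643, 0.0, 274.23364882444434], [0.0, 443.9895681015643, 211.59864540187152], [0.0, 0.0, 1.0]] [[0.99, -0.14, 0.015, -518.014], [-0.068, -0.566, -0.822, -63.764], [0.124, 0.813, -0.569, 1150.208], [0.0, 0.0, 0.0, 1.0]] 0.9482865646258504
wrist [[325.19226210127806, 0.0, 276.78096746626704], [0.0, 325.19226210127806, 208.64543087572446], [0.0, 0.0, 1.0]] [[1.0, 0.0, -0.002, -523.915], [0.001, -0.957, 0.29, -35.516], [-0.002, -0.29, -0.957, 392.279], [0.0, 0.0, 0.0, 1.0]] 0.9946938775510205
```

View pics/scene0.png

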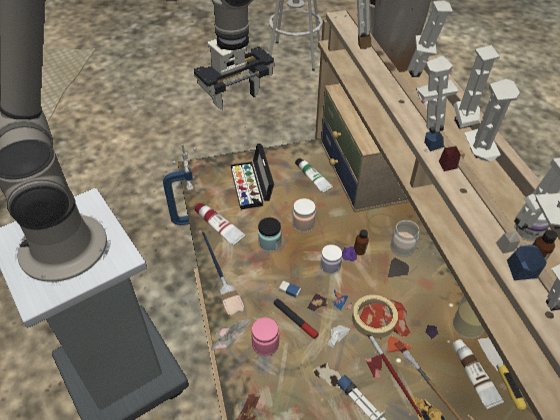

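View pics/side0.png

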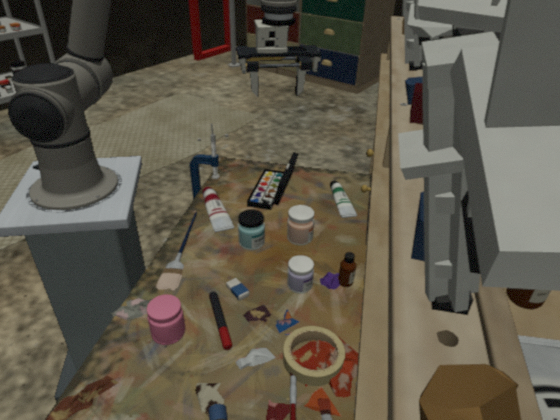

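View pics/wrist0.png

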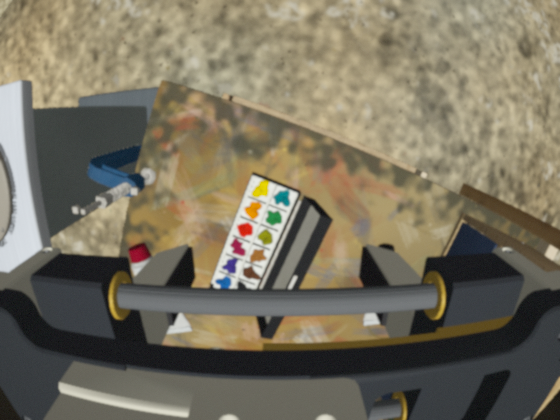

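```bash
cat > h.py <<'E'
import numpy as np,cv2
def load(n):
    d=np.load(n+".npz"); return {k:d[k] for k in d}
def cloud(c):
    d=c["depth"];K=c["K"];T=np.linalg.inv(c["camera_from_world"])
    v,u=np.mgrid[:420,:560]
    p=np.stack([(u-K[0,2])/K[0,0]*d,(v-K[1,2])/K[1,1]*d,d],-1)
    return p@T[:3,:3].T+T[:3,3]
def ray(c,u,v,z):
    K=c["K"];T=np.linalg.inv(c["camera_from_world"])
    r=T[:3,:3]@np.array([(u-K[0,2])/K[0,0],(v-K[1,2])/K[1,1],1]);o=T[:3,3]
    return o+r*(z-o[2])/r[2]
def save(n,img,x0,y0,x1,y1):
    s=min(800/(x1-x0),600/(y1-y0)); cv2.imwrite(n,cv2.resize(cv2.cvtColor(img[y0:y1,x0:x1],cv2.COLOR_RGB2BGR),None,fx=s,fy=s,interpolation=cv2.INTER_CUBIC)); print("scale",s)
E
python3 - <<'E'
from h import *
a=load("scene0"); b=load("side0")
save("pics/sc1.png",a["color"],180,130,440,310)
save("pics/sd1.png",b["color"],180,120,380,310)
for n,c in (("scene",a),("side",b)):
    P=cloud(c)
    # table check
    print(n)
    m=(P[...,0]>300)&(P[...,0]<800)&(P[...,1]>-350)&(P[...,1]<400)
    for nm,lo,hi in (("jars",45,90),):
        mm=(m&(P[...,2]>lo)&(P[...,2]<110)).astype(np.uint8)
        k,l,s,ce=cv2.connectedComponentsWithStats(mm)
        for i in range(1,k):
            if s[i,4]<15: continue
            q=P[l==i]; print(s[i],q.min(0).round(),q.max(0).round(),np.median(q[:,2]).round(1),np.percentile(q[:,2],[80,90,97]).round(1),np.median(c["color"][l==i],0))
    mm=m&(abs(P[...,2])<6); print("table z",np.median(P[mm][:,2]))
E
```

```text
scale 3.076923076923077
scale 3.1578947368421053
scene
[ 316  105   73   96 1424] [ 673. -350.   45.] [796.  -4. 110.] 77.5 [ 95.9 103.  107.7] [81. 73. 64.]
[255 143  19  51 305] [ 496. -179.   45.] [578. -14.  86.] 77.2 [79.6 80.8 82.3] [41. 40. 40.]
[164 158  29  24 272] [301. -10.  45.] [371.  37. 109.] 60.2 [ 68.8  88.4 104.5] [53. 74. 90.]
[293 198  23  24 428] [ 508. -311.   45.] [ 564. -253.   78.] 69.8 [72.4 73.4 74.8] [229. 228. 221.]
[258 217  24  25 475] [ 400. -316.   45.] [ 457. -257.   77.] 69.7 [72.4 73.5 74.9] [42. 42. 43.]
table z -0.2061089919600363
side
[191 141  28  24 290] [302.  -7.  45.] [374.  31. 109.] 61.5 [ 76.1  94.6 105.6] [28.  43.  55.5]
[275 152  24  44 342] [ 500. -179.   47.] [582. -23.  85.] 78.2 [79.9 80.8 82.2] [23. 24. 24.]
[361 184  10   9  58] [ 706. -187.   47.] [ 728. -172.   64.] 56.7 [59.9 62.1 63.4] [106.   90.5  50.5]
[288 205  26  26 565] [ 511. -314.   45.] [ 566. -254.   75.] 70.9 [72.5 73.2 73.7] [150. 143. 132.]
[238 209  27  26 593] [ 404. -315.   45.] [ 461. -258.   76.] 70.7 [72.5 73.1 73.7] [28. 28. 28.]
table z 0.9194182709958341
```

View pics/sc1.png

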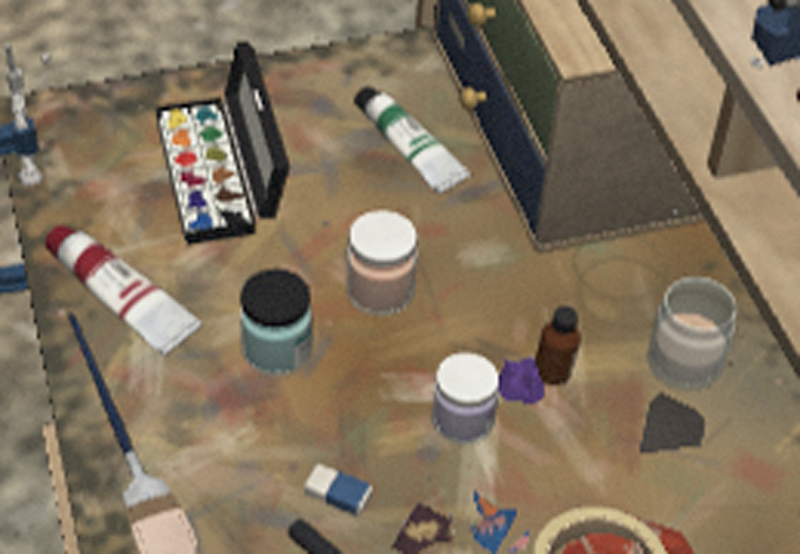

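View pics/sd1.png

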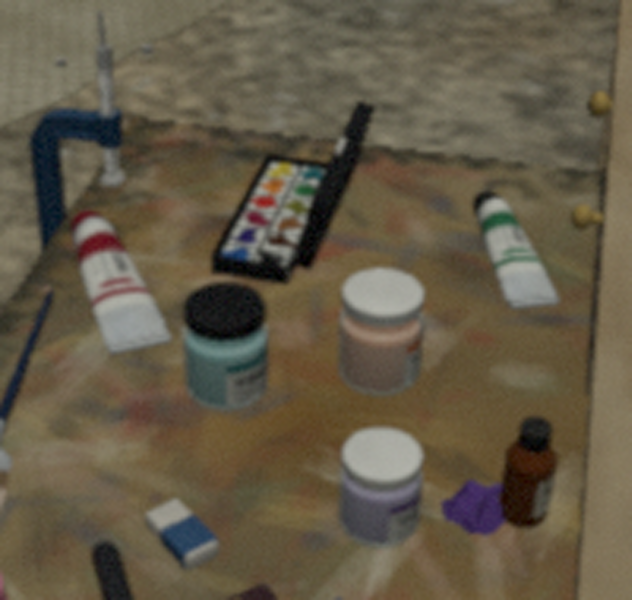

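Run:
```python
from h import *
for n in ("scene0","side0"):
    c=load(n);P=cloud(c)
    m=(P[...,0]>380)&(P[...,0]<600)&(P[...,1]>-200)&(P[...,1]<10)&(P[...,2]>45)&(P[...,2]<95)
    q=P[m]
    t=q[q[:,2]>70]
    d=np.linalg.svd(t[:,:2]-t[:,:2].mean(0))[2][0]; d*=np.sign(d[1]); th=np.arctan2(d[0],d[1])
    print(n,"dir",d,"angle from y",np.degrees(th))
    # box axes: y=d, x=perp
    ex=np.array([d[1],-d[0]])
    for lo,hi in ((45,55),(55,65),(65,75),(75,90)):
        s=q[(q[:,2]>lo)&(q[:,2]<hi)][:,:2]
        print(lo,np.percentile(s@ex,[3,25,50,75,97]).round(1),np.percentile(s@d,[2,98]).round(1))
    # white pans area / box body
    col=c["color"].astype(int)
    m=(P[...,0]>380)&(P[...,0]<600)&(P[...,1]>-200)&(P[...,1]<10)&(P[...,2]>9)&(P[...,2]<26)
    k,l,s,_=cv2.connectedComponentsWithStats(m.astype(np.uint8)); 
    for i in range(1,k):
        if s[i,4]>40:
            r=P[l==i]; hull=cv2.minAreaRect(r[:,:2].astype(np.float32)); print(s[i],hull,np.median(r[:,2]))
```

```text
scene0 dir [0.3767778  0.92630367] angle from y 22.134234480012342
45 [526.1 531.  535.4 537.4 538.7] [ 27.  196.6]
55 [527.2 530.1 531.8 535.8 541.6] [ 28.2 195.5]
65 [530.4 534.1 540.3 543.8 546.3] [ 28.8 197.7]
75 [532.  534.6 538.3 542.  545.4] [ 30.8 192.4]
[231 158  39  50 953] ((500.2279052734375, -81.46971893310547), (175.90045166015625, 80.4604263305664), 68.07357788085938) 13.372950341377873
side0 dir [0.38416039 0.92326637] angle from y 22.591625942564434
45 [529.4 534.4 539.5 541.9 543.1] [ 34.1 177. ]
55 [530.1 536.5 543.  544.4 545.6] [ 33.2 195.7]
65 [531.8 538.2 543.8 546.5 547.4] [ 33.4 190.3]
75 [533.9 537.4 541.  544.8 547.9] [ 35.6 195. ]
[247 169  37  39 774] ((497.6529846191406, -79.14556884765625), (172.92236328125, 78.28501892089844), 71.53933715820312) 13.200435542999287
```

Run:
```python
from h import *
ex=np.array([.925,-.38]);ey=np.array([.38,.925])
for n in ("scene0","side0"):
    c=load(n);P=cloud(c)
    m=(P[...,0]>380)&(P[...,0]<820)&(P[...,1]>-480)&(P[...,1]<20)&(P[...,2]>9)&(P[...,2]<400)
    k,l,s,_=cv2.connectedComponentsWithStats(m.astype(np.uint8))
    for i in range(1,k):
        if s[i,4]>40:
            r=P[l==i]; print(n,s[i],r.min(0).round(),r.max(0).round(),"ex",np.percentile(r[:,:2]@ex,[1,99]).round(),"ey",np.percentile(r[:,:2]@ey,[1,99]).round(),np.median(c["color"][l==i],0))
    # jar tops
    for nm,(x,y) in dict(teal=(430,-287),orange=(537,-283)).items():
        mm=(np.hypot(P[...,0]-x,P[...,1]-y)<40)&(P[...,2]>62)&(P[...,2]<90)
        q=P[mm]; med=np.median(q[:,2]);t=q[abs(q[:,2]-med)<4]
        vu=np.argwhere(mm&(abs(P[...,2]-med)<5))[:,::-1]
        e=cv2.fitEllipse(cv2.convexHull(vu.astype(np.int32)))
        print(nm,med,cv2.minEnclosingCircle(t[:,:2].astype(np.float32)),t.mean(0).round(1),e,ray(c,*e[0],72).round(1))
    # cabinet
    m=(P[...,0]>600)&(P[...,0]<760)&(P[...,1]>-350)&(P[...,1]<60)&(P[...,2]>100)
    q=P[m]; print("cab",np.percentile(q,[2,50,98],axis=0).round())
```

```text
scene0 [  316    18    98   192 10033] [ 596. -480.    9.] [820.  -0. 400.] ex [719. 863.] ey [-199.  288.] [104.  92.  76.]
scene0 [373  34  27  32 227] [ 796. -246.  351.] [ 820. -168.  400.] ex [811. 851.] ey [ 84. 146.] [75. 66. 57.]
scene0 [ 196   39   79   71 2573] [427. -43. 224.] [620.  20. 400.] ex [396. 577.] ey [133. 240.] [74. 70. 64.]
scene0 [411  87  17  21  73] [ 765. -401.  322.] [ 820. -306.  354.] ex [859. 879.] ey [-79.  27.] [168. 149. 121.]
scene0 [443 110  21  27 264] [ 753. -480.  320.] [ 819. -417.  328.] ex [879. 922.] ey [-154.  -78.] [174.5 155.  124. ]
scene0 [ 231  143   43   65 1400] [ 432. -179.    9.] [578.  11.  86.] ex [459. 545.] ey [ 30. 198.] [83.  80.5 70.5]
scene0 [295 158  32  28 342] [ 649. -196.    9.] [686. -81.  35.] ex [638. 702.] ey [ 74. 174.] [169.  177.5 163. ]
scene0 [293 198  23  34 650] [ 506. -313.    9.] [ 564. -253.   78.] ex [576. 631.] ey [-88. -33.] [179.  155.5 137. ]
scene0 [258 217  24  34 690] [ 400. -318.    9.] [ 457. -257.   77.] ex [478. 534.] ey [-131.  -77.] [69.  79.5 70. ]
scene0 [391 220  24  29 297] [ 662. -480. 
[... 2059 characters left out ...]
2.] ex [681. 699.] ey [-185. -161.] [65.  45.  90.5]
side0 [231 278  19  20 220] [ 380. -456.    9.] [ 412. -406.   17.] ex [509. 549.] ey [-272. -228.] [62.5 73.  95. ]
teal 71.81728659513948 ((433.045166015625, -285.8416748046875), 28.666322708129883) [ 432.1 -288.5   72. ] ((250.84764099121094, 217.20120239257812), (16.997678756713867, 25.99671173095703), 88.50122833251953) [ 431.8 -289.6   72. ]
orange 71.9481058431872 ((539.1333618164062, -282.61474609375), 28.59235191345215) [ 539.5 -285.4   72.1] ((301.1004943847656, 212.7916259765625), (16.136320114135742, 25.82213020324707), 94.17121124267578) [ 539.3 -286.3   72. ]
cab [[ 602. -345.  152.]
 [ 698. -217.  326.]
 [ 756.    6.  432.]]
```

carry_out([
  [1, -16, 8, 0, -10],
  [1, -33, 16, 0, -20],
  [1, -50, 24, 0, -30],
  [1, -67, 32, 0, -40],
  [1, -84, 40, 0, -50],
  [1, -100, 47, 0, -60],
  [1, -116, 55, 0, -67.7],
  [1, -116, 55, 0, -67.7],
  [1, -116, 55, 0, -67.7],
])

```text
time: 1.27
tool_pos: [579.3, -115.4, 225.8]
tcp_rot: [-3.142, -0.002, 2.75]
contact_force: [-0.6, 0.6, 0.3]
grip_width: 6.4
```

Run:
```python
from h import *
from plant import bot
o=bot.get_obs(); print(o["time"],o["tool_pos"],o["tcp_rot"],o["grip_width"],o["joint_positions"])
p=o["tool_pos"][:2]; print("s",p@[.925,-.38],"d",p@[.38,.925])
c=bot.capture("wrist"); cv2.imwrite("pics/w1.png",cv2.cvtColor(c["color"],cv2.COLOR_RGB2BGR))
```

```text
1.275 [ 579.3163731  -115.37971776  225.84299909] [-3.14154425e+00 -2.07934304e-03  2.74982678e+00] 6.353313737944374 [-3.26343067e-01  4.65474485e-01  1.33394519e+00  8.99372464e-05
  1.34425103e+00 -1.50539387e+00]
s 579.7119378710432 d 113.41398284815759
```

View pics/w1.png

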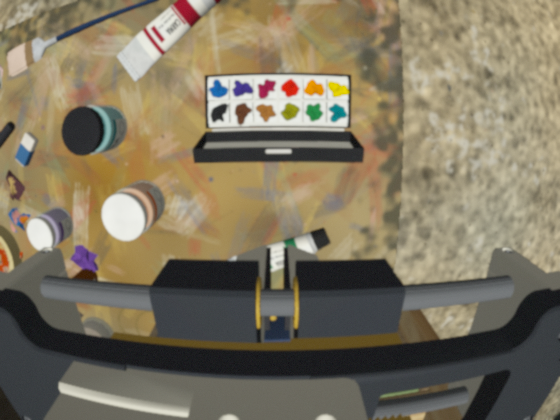

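carry_out([
  [1, 0, 0, 50, 0],
  [1, 0, 0, 100, 0],
  [1, 0, 0, 140, 0],
  [1, 0, 0, 161, 0],
  [1, 0, 0, 161, 0],
])

```text
time: 1.95
tool_pos: [577.8, -114.1, 63.6]
tcp_rot: [-3.141, -0.006, 2.75]
contact_force: [0.2, -0.3, 0.6]
grip_width: 0.6
```

```bash
cat > look.py <<'E'
import sys
from h import *
from plant import bot
o=bot.get_obs(); print(o["time"],o["tool_pos"].round(1),o["tcp_rot"].round(3),o["contact_force"].round(1),o["grip_width"])
p=o["tool_pos"][:2]; print("s",p@[.925,-.38],"d",p@[.38,.925])
for n in sys.argv[2:]:
    c=bot.capture(n); np.savez(f"{n}{sys.argv[1]}.npz",**c)
    box=dict(scene=(180,100,440,310),side=(180,90,380,310),wrist=(0,0,560,420))[n]
    save(f"pics/{n}{sys.argv[1]}.png",c["color"],*box)
E
python3 look.py 2 scene side
```

```text
1.95 [ 577.8 -114.1   63.6] [-3.141 -0.006  2.75 ] [ 0.2 -0.3  0.6] 0.577308633448846
s 577.8544864111998 d 114.03042382109312
scale 2.857142857142857
scale 2.727272727272727
```

View pics/side2.png

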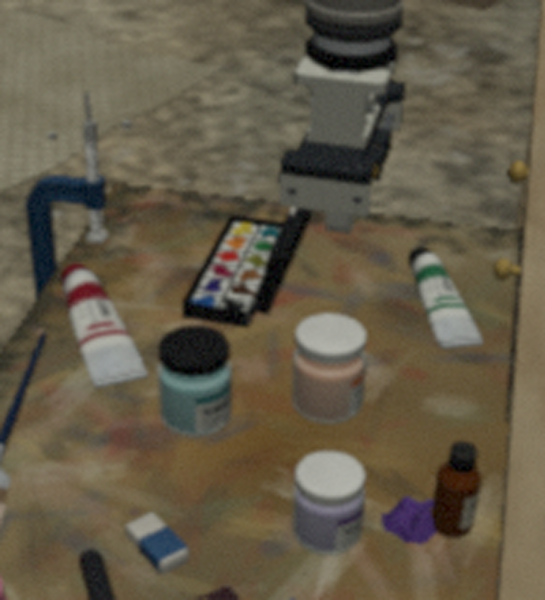

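View pics/scene2.png

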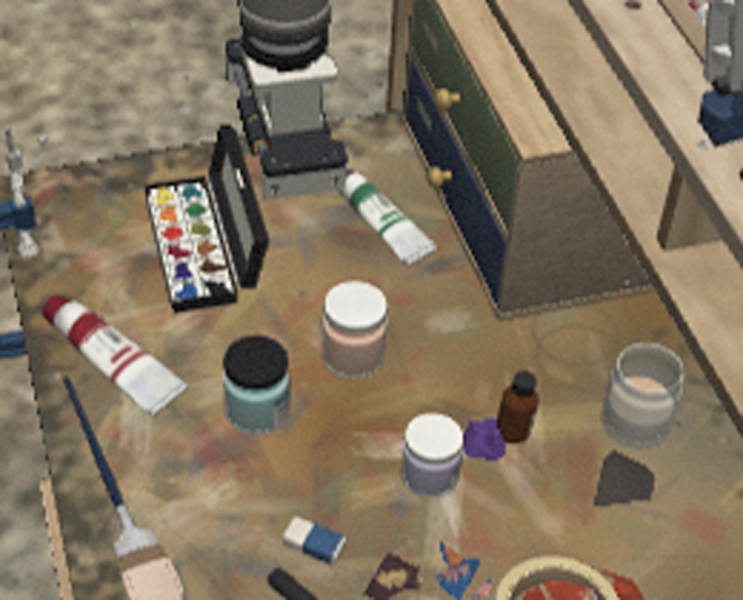

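carry_out([
  [1, 13, 0, 0, 0],
  [1, 23, 0, 0, 0],
  [1, 32, 0, -3, 0],
  [1, 40, 0, -6, 0],
  [1, 49, 0, -6, 0],
  [1, 58, 0, -5, 0],
  [1, 71, 0, -1, 0],
  [1, 82, 0, 7, 0],
  [1, 91, 0, 18, 0],
  [1, 91, 0, 18, 0],
])

```text
time: 3.3
tool_pos: [493.4, -79.4, 47.0]
tcp_rot: [-3.141, -0.005, 2.751]
contact_force: [0.4, -0.6, -0.3]
grip_width: 0.5
```

```bash
python3 look.py 3 scene side
```

```text
3.3 [493.4 -79.4  47. ] [-3.141 -0.005  2.751] [ 0.4 -0.6 -0.3] 0.5324719239261168
s 486.5315411246379 d 114.03050306491592
scale 2.857142857142857
scale 2.727272727272727
```

View pics/side3.png

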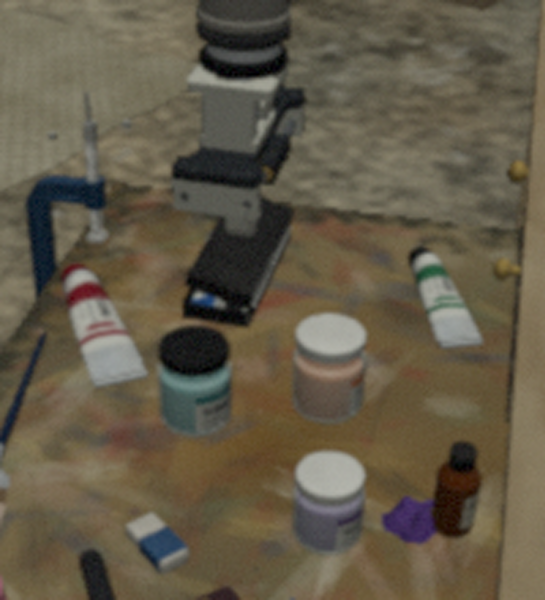

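View pics/scene3.png

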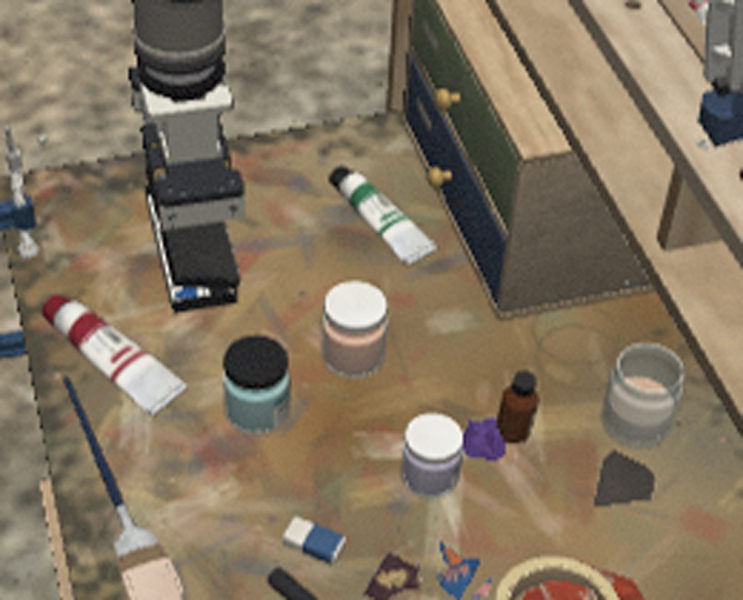

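carry_out([
  [1, 6, 0, 5, 0],
  [1, 12, 0, 10, 0],
  [1, 14, 0, 13, 0],
  [1, 15, 0, 15, 0],
  [1, 15, 0, 16, 0],
  [1, 15, 0, 16, 0],
])

```text
time: 4.15
tool_pos: [481.4, -74.4, 34.0]
tcp_rot: [-3.141, -0.0, 2.751]
contact_force: [-6.1, 1.0, 24.8]
grip_width: 0.6
```

carry_out([
  [1, 0, 0, -20, 0],
  [1, 0, 0, -60, 0],
  [1, 0, 0, -100, 0],
  [1, 0, 0, -100, 0],
])

```text
time: 4.65
tool_pos: [482.8, -74.8, 136.4]
tcp_rot: [3.141, 0.005, 2.751]
contact_force: [0.5, -0.1, -0.0]
grip_width: 0.2
```

```bash
python3 look.py 4 scene side wrist
python3 - <<'E'
from h import *
for n in ("scene4","side4"):
    c=load(n);P=cloud(c)
    s=P[...,:2]@[.925,-.38]; d=P[...,:2]@[.38,.925]
    for lo,hi in((458,470),(470,480),(480,490),(490,500),(500,515)):
        m=(s>lo)&(s<hi)&(d>35)&(d<190)&(P[...,2]>8)&(P[...,2]<60); print(n,lo,m.sum(),np.median(P[m][:,2]).round(1))
    for a,b in((35,80),(80,140),(140,190)):
        m=(s>458)&(s<515)&(d>a)&(d<b)&(P[...,2]>8)&(P[...,2]<60); print(n,a,m.sum(),np.median(P[m][:,2]).round(1))
E
```

```text
4.65 [482.8 -74.8 136.4] [3.141 0.005 2.751] [ 0.5 -0.1 -0. ] 0.1509794052485916
s 475.0446893668618 d 114.27307231949865
scale 2.857142857142857
scale 2.727272727272727
scale 1.4285714285714286
scene4 458 175 33.6
scene4 470 146 33.3
scene4 480 142 33.3
scene4 490 142 33.3
scene4 500 225 33.0
scene4 35 270 33.4
scene4 80 314 33.3
scene4 140 246 33.2
side4 458 150 34.5
side4 470 133 34.7
side4 480 129 34.7
side4 490 122 34.5
side4 500 203 34.2
side4 35 261 34.3
side4 80 274 34.5
side4 140 202 34.7
```

View pics/scene4.png

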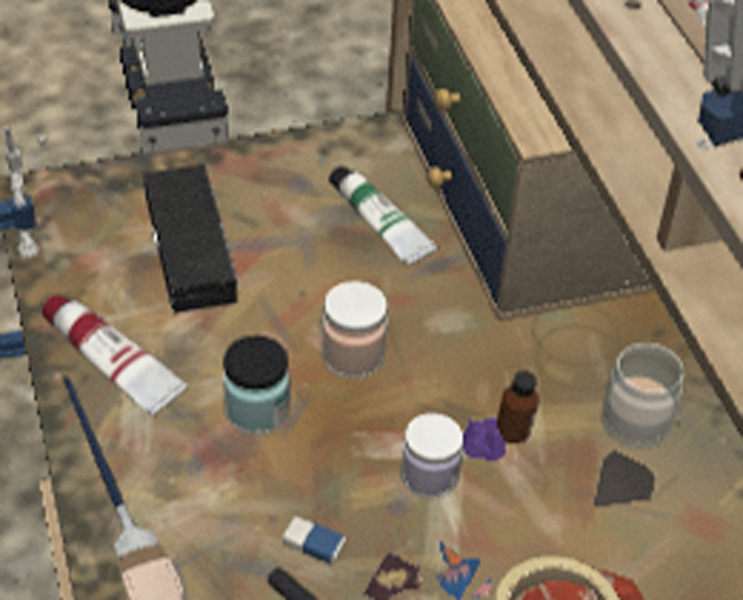

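View pics/wrist4.png

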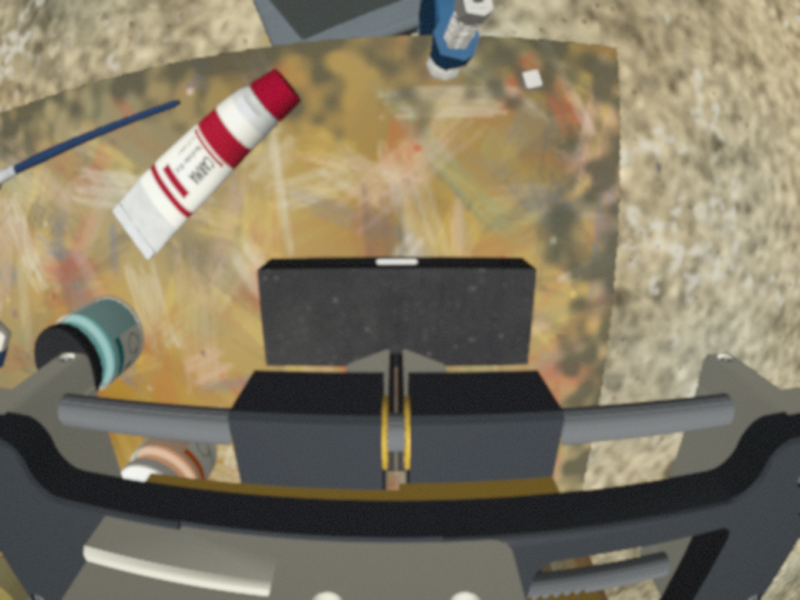

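carry_out([
  [1, -7, -45, 0, 0],
  [1, -15, -100, 0, 0],
  [1, -23, -155, 0, 0],
  [1, -29, -200, 0, 0],
  [1, -32, -217, 0, 0],
  [1, -32, -217, 20, 0],
  [1, -32, -217, 40, 0],
  [1, -32, -217, 54, 0],
  [1, -32, -217, 54, 0],
])

```text
time: 5.92
tool_pos: [426.8, -285.8, 77.6]
tcp_rot: [3.141, -0.005, 2.751]
contact_force: [0.6, 0.1, 0.9]
grip_width: 0.7
```

```bash
python3 look.py 5 scene side
```

```text
5.925 [ 426.8 -285.8   77.6] [ 3.141 -0.005  2.751] [0.6 0.1 0.9] 0.7318663113405364
s 503.4232525866939 d -102.15465258160694
scale 2.857142857142857
scale 2.727272727272727
```

View pics/scene5.png

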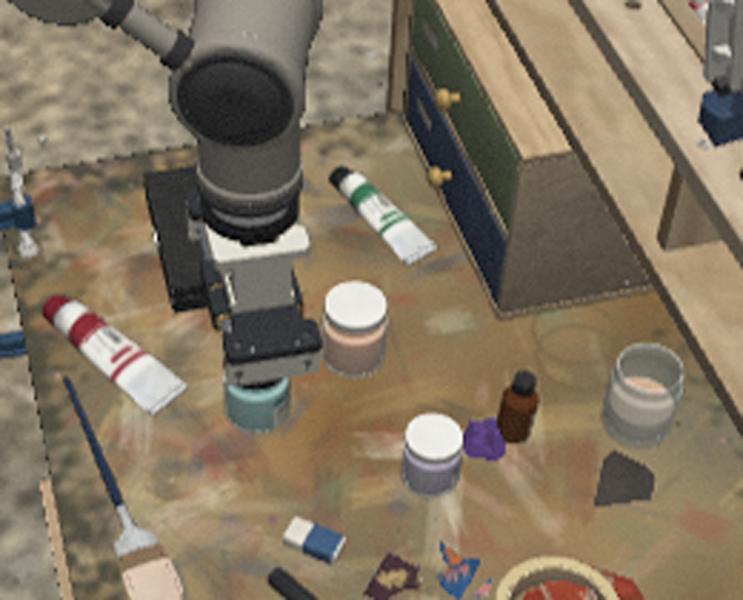

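View pics/side5.png

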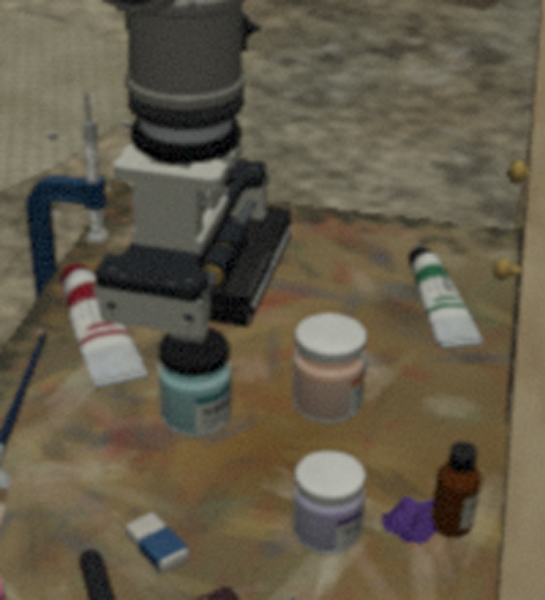

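carry_out([
  [1, -4, -1, -1, 0],
  [1, -4, -1, 2, 0],
  [1, -4, -1, 5, 0],
  [1, -4, -1, 8, 0],
  [1, -4, -1, 11, 0],
  [1, -4, -1, 13, 0],
  [1, -4, -1, 13, 0],
])

```text
time: 6.9
tool_pos: [430.9, -289.2, 66.3]
tcp_rot: [-3.141, -0.002, 2.751]
contact_force: [-0.8, 1.9, 4.5]
grip_width: 0.2
```

carry_out([
  [1, 0, 0, 1, 0],
  [1, 0, 0, 2, 0],
  [1, 0, 0, 2, 0],
])

```text
time: 7.28
tool_pos: [431.3, -289.5, 66.1]
tcp_rot: [-3.141, -0.0, 2.751]
contact_force: [-4.2, 2.8, 17.9]
grip_width: 0.4
```

carry_out([
  [1, 0, 0, -15, 0],
  [1, 0, 0, -40, 0],
  [1, -40, 18, -50, 0],
  [1, -80, 37, -50, 0],
  [1, -96, 44.5, -50, 0],
  [1, -96, 44.5, -50, 0],
  [1, -96, 44.5, -35, 0],
  [1, -96, 44.5, -18, 0],
  [1, -96, 44.5, -18, 0],
])

```text
time: 8.4
tool_pos: [535.2, -284.2, 81.7]
tcp_rot: [-3.142, -0.005, 2.751]
contact_force: [-0.1, 0.8, -0.4]
grip_width: 0.3
```

```bash
python3 look.py 6 scene side
python3 - <<'E'
from h import *
for n in ("scene6","side6"):
    c=load(n);P=cloud(c)
    for nm,(x,y) in dict(teal=(430,-287)).items():
        mm=(np.hypot(P[...,0]-x,P[...,1]-y)<40)&(P[...,2]>56)&(P[...,2]<80)
        q=P[mm]; med=np.median(q[:,2]);t=q[abs(q[:,2]-med)<4]
        print(nm,len(t),med,cv2.minEnclosingCircle(t[:,:2].astype(np.float32)),t.mean(0).round(1))
E
```

```text
8.4 [ 535.2 -284.2   81.7] [-3.142 -0.005  2.751] [-0.1  0.8 -0.4] 0.2551747372068026
s 603.0977386327012 d -59.544553896325105
scale 2.857142857142857
scale 2.727272727272727
teal 294 65.2115580360213 ((429.221923828125, -285.6166076660156), 29.392457962036133) [ 428.4 -287.    65.3]
teal 343 66.49480608881959 ((433.7264709472656, -286.7829895019531), 29.296934127807617) [ 432.  -288.6   66.5]
```

View pics/scene6.png

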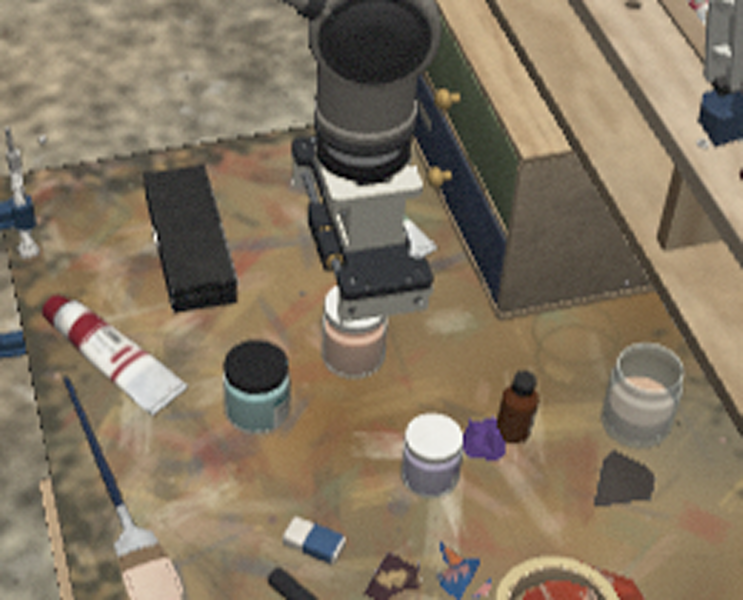

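View pics/side6.png

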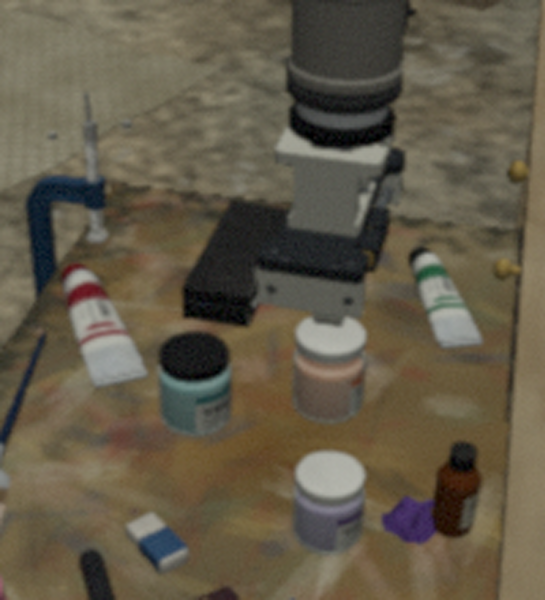

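carry_out([
  [1, -2, 0, 4, 0],
  [1, -2, 0, 8, 0],
  [1, -2, 0, 11, 0],
  [1, -2, 0, 14, 0],
  [1, -2, 0, 17, 0],
  [1, -2, 0, 18, 0],
  [1, -2, 0, 18, 0],
])

```text
time: 9.38
tool_pos: [538.5, -285.8, 66.3]
tcp_rot: [-3.141, -0.001, 2.751]
contact_force: [-0.7, 1.0, 4.8]
grip_width: 0.6
```

carry_out([
  [1, 0, 0, 1, 0],
  [1, 0, 0, 2, 0],
  [1, 0, 0, 2, 0],
])

```text
time: 9.75
tool_pos: [538.8, -286.0, 66.2]
tcp_rot: [-3.14, 0.001, 2.751]
contact_force: [-3.7, 3.0, 13.0]
grip_width: 0.4
```

carry_out([
  [1, 0, 0, -15, 0],
  [1, 0, 0, -45, 0],
  [1, 0, 0, -90, 0],
  [1, 40, 50, -140, 0],
  [1, 60, 100, -150, 0],
  [1, 70, 150, -150, 0],
  [1, 80, 200, -150, 0],
  [1, 80, 200, -150, 0],
])

```text
time: 10.75
tool_pos: [541.3, -67.0, 216.7]
tcp_rot: [-3.141, 0.002, 2.756]
contact_force: [0.2, -0.6, 0.5]
grip_width: 0.6
```

```bash
python3 look.py 7 scene side
python3 - <<'E'
from h import *
for n in ("scene","side"):
  for k in "07":
    c=load(n+k);P=cloud(c)
    for nm,(x,y) in dict(teal=(430,-287),orange=(537,-285),violet=(510,-431)).items():
        mm=(np.hypot(P[...,0]-x,P[...,1]-y)<40)&(P[...,2]>50)&(P[...,2]<80)
        q=P[mm]; med=np.median(q[:,2]);t=q[abs(q[:,2]-med)<4]
        print(n+k,nm,len(t),med.round(1),t.mean(0).round(1))
  s=P[...,:2]@[.925,-.38]; d=P[...,:2]@[.38,.925]
  for lo,hi in((458,470),(470,490),(490,515)):
        m=(s>lo)&(s<hi)&(d>35)&(d<190)&(P[...,2]>8)&(P[...,2]<60); print("lid",lo,m.sum(),np.median(P[m][:,2]).round(1))
E
```

```text
10.75 [541.3 -67.  216.7] [-3.141e+00  2.000e-03  2.756e+00] [ 0.2 -0.6  0.5] 0.5909678509326208
s 526.2260384449118 d 143.69260503590326
scale 2.857142857142857
scale 2.727272727272727
scene0 teal 294 70.2 [ 428.6 -287.8   70.8]
scene0 orange 265 70.2 [ 535.9 -283.8   70.8]
scene0 violet 259 57.6 [ 508.5 -430.6   57.5]
scene7 teal 304 64.8 [ 428.5 -287.    65.3]
scene7 orange 265 65.1 [ 535.6 -283.7   65.6]
scene7 violet 246 57.4 [ 508.7 -430.5   57.5]
lid 458 177 33.3
lid 470 296 33.5
lid 490 359 33.2
side0 teal 345 71.2 [ 432.  -288.8   71.9]
side0 orange 328 71.3 [ 539.4 -285.6   72. ]
side0 violet 360 58.4 [ 511.3 -431.9   58.4]
side7 teal 345 66.1 [ 431.9 -289.    66.5]
side7 orange 329 66.1 [ 539.2 -285.7   66.4]
side7 violet 360 58.5 [ 511.4 -431.8   58.5]
lid 458 158 34.5
lid 470 266 34.5
lid 490 333 34.5
```

View pics/scene7.png

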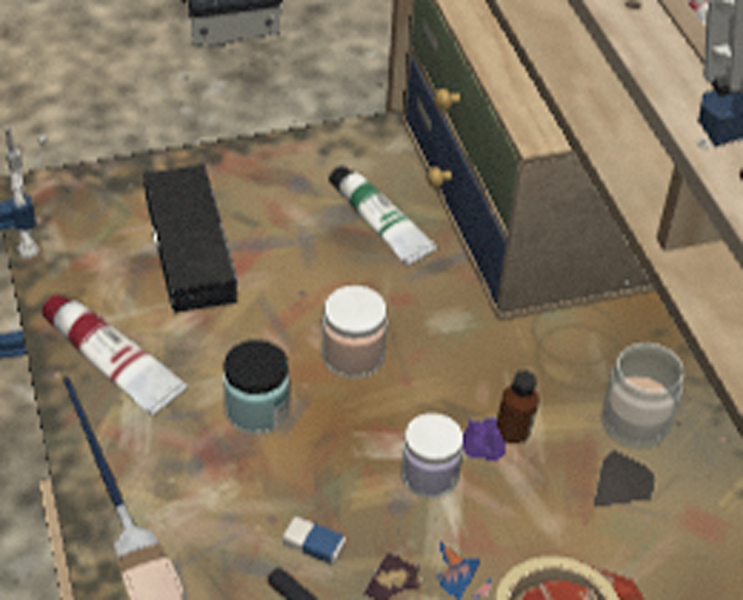

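View pics/side7.png

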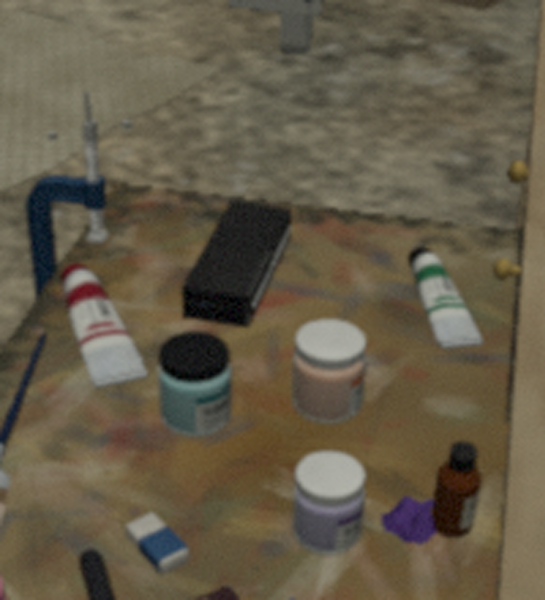

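All three lids are shut. The pictures show the box lid flat (scene px ~190,237), the teal and orange lids down (~257,365 and ~355,310), and everything else where it was. The arm is clear, so I am handing in.

```bash
python3 -c "
from plant import bot
print(bot.close_job())"
```

```text
the job is handed in; nothing more can be done
None
```

All three paints are closed, and I handed the job in at about 11 s of the 48 s allowed. Using the closed fingertips only, I swung the black box lid over and pressed it shut. I then pressed down the teal lid, then the pale orange one.

- **Box lid:** it lies flat and level at about 33–34.5 mm in both cameras (34 mm is shut).
- **Jar lids:** the fingertips stopped at 66.1 mm on the teal lid and 66.2 mm on the orange one (66 mm is home). The camera depth gave about 65–66 mm for both, down from about 70–71 mm.
- **Forces:** the highest reading at the end of a press was about 25 N, on the box lid; the jar lids stayed under 18 N.
- **Other things:** the teal, orange and violet jars measured within about 1 mm of where they started. The tubes, bottle and eraser look unmoved in the pictures, but I did not measure them again.

No check failed. The two cameras disagree by about 1 mm in height and 3–4 mm in x, close to their calibration error.

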